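Refill the parts carousel and present the pot

ROBOT

A 6-joint arm with a two-finger parallel gripper is mounted at the origin on a cart in front of the work surface, level with it; the furniture and walls round the work are solid. World frame = base frame: x ahead of the robot, y to its left, z up, the work surface at z = 0. Lengths are in mm, angles in rad, forces in N, time in s.
With the tool pointing down it reaches from about 275 to 750 mm from the base axis. Payload 10.2 kg.
Tool frame: the origin (TCP) lies at the very end of the fingers, on their centre line; the grasp point (between the pads) lies 19 mm behind it; z points along the fingers, y is the line along which they close (so a half turn about z gives the same grasp; the last joint's range is limited). The gripper opens to 85 mm and grips with 20 to 120 N. Pads are 22 mm wide; open, the fingers measure 114 mm over their backs; the gripper's body (76 mm by 85 mm) begins 54 mm behind the grasp point. The pads swing forward as they close: fully open they stand 13 mm farther back than shut.
Start: joints at [0.974, 0.313, 1.498, -0, 1.331, -0.223], TCP at [191.72, 488.748, 231.294] pointing down, gripper open.
Joint ranges: [-2.94, 2.94], [-0.97, 2.17], [0.19, 2.56], [-1.23, 4.37], [0.02, 3.11], [-2.88, 2.88]. Speed limits (rad/s): [2.39, 2.39, 3.01, 3.14, 3.14, 3.14].

INTERFACE

Orientations are given as a unit quaternion [w, x, y, z].
In Python, from rig import ctrl, optics gives the robot as it stands. The module is installed in compiled form; this text tells all that it offers.
- The arm moves only by the shell command python3 -m handwheel 'ROWS' [FORCE]. ROWS is JSON, a list that holds one entry, the list of rows, each a list of 5 numbers: the gripper command: -1 is fully open, 1 is shut, values between are in proportion, then the shift along the world's x, y, z in units of 50 mm (1.0 is 50 mm), then the turn about the world's z in units of 8 degrees (1.0 is 8 degrees). In form: [[[gripper, tx, ty, tz, twist], ...]]. A call has 1 to 10 rows; each row shifts and turns the commanded pose from where the row before left it; what a row does not reach is not made up. A row lasts 1/10 s, in which the tool goes at most 50 mm and 8.59 degrees, less where a joint would pass 70% of its speed; a pose out of reach is approached as far as the arm can. A call is refused whole if a number of a shift passes 1 or a number of a turn 1, either way. A call with a gripper value outside its range is refused whole. The fingers move at their own pace and stop on an object; FORCE is the grip in N (left out, the last holds). Time passes only in rows, so rows that do not move let the fingers close. It gives the time, the measured TCP pose, the force, the opening and the grip force at its end, in the units of the state.
- ctrl.sense(): the state, without advancing time (a new reading comes with each control period).
- optics.capture(name): name is "scene" or "top"; returns a dict with "img" (420x560x3 uint8, blue, green, red), "K" (3x3 intrinsics, pixels), "R" (3x3) and "t" (3): a world point X has camera coordinates R X + t. Camera axes: x right, y down, z forward; pixel columns grow to the right and rows downward; lengths in mm; the calibration is good to about 2 mm. A picture is of the moment at which its call begins. There is no depth.
- ctrl.finish_job(): hands the job in; it is judged then, once.
The state is a dict: "time_s": time; "joints": joint angles; "dq": joint speeds; "tau": joint torques, N m; "eef_pos": TCP position; "ee_rot": TCP orientation; "force": force on the tool from outside, world axes, zero at the start; "wrist_torque": the same for the moment, N m; "grip_width": opening from 0.0 (shut) to 1.0 (fully open); "grip_force": force on a finger pad.
Only numpy, scipy, OpenCV 4.12 (cv2) and the standard library are available. Lean on these libraries where they do the work, as an engineer would, in place of code of your own. Each camera call takes 0.05 s, during which the arm holds its last target. There are 200 camera calls.

TASK

Pour all five steel balls out of the hand scoop into the one square pot of the parts carousel, and stand the scoop upright on the worktop again and let go of it. Only then turn the carousel by the upright knob of its crank until the square pot stands in line with the pointer of the foot, and hold it still there: finish while still gripping the knob. Leave the things standing around where they are.

Things in the scene. Friction and masses are not known exactly. Their poses are not given: they have to be found in the camera images.
- carousel_base: round dark steel foot of the carousel, fixed to the worktop; radius 100 mm, 12 mm high; origin on the turning axis at the worktop, z up. A tongue 22 mm wide and 10 mm high runs out along its -x to 165 mm from the axis; on its end, 152 mm from the axis, stands the pointer, a small upright square post (18 mm, set on its corner, 22 mm high). The pointer faces roughly towards the robot
- carousel (a joint): angle of the aluminium platter (radius 128 mm, top 26 mm above the worktop; hub of radius 20 mm on its axis, top 85 mm above the worktop) on its foot, rad; 0 = square pot in line with the pointer, grows counter-clockwise seen from above; it turns endlessly either way (a whole turn = 6.283 is the pointer again) against a little friction (0.06 N m) and stays where it is left
- square_pot (a point): centre of the inner floor of the square pot, 29 mm above the worktop and 80 mm from the turning axis; the pot is fixed on the platter, 80 x 80 mm outside, walls 3 mm, rim 76 mm above the worktop, open at the top. Its own -x points outward from the turning axis, z up. It is the only square pot; the four others on the platter are round, 54 mm wide, rim 61 mm above the worktop, and stay empty
- crank_knob: the crank's knob: a round upright peg, 14 mm in diameter, standing at the end of a flat crank arm on the carousel's hub, 55 mm from the turning axis on the side opposite to the square pot; origin at the peg's foot, on top of the arm (18 mm wide), 82 mm above the worktop; the peg is 34 mm high, its top 116 mm above the worktop. The peg spins freely on its own axis, like a crank handle, and carries arm and platter round with it
- scoop: loose open aluminium hand scoop, 0.18 kg, 90 mm long, 50 mm wide; origin on its underside below the handle bar, z up, its -x points along the spout. Trough 50 mm long and 36 mm wide inside, floor 3 mm thick, walls 34 mm high at the back and the sides; at 15 mm in front of the origin the floor turns into a 25 degree up-ramp, open at the end (lip), with side walls. Tipped spout-down by more than 25 degrees the balls roll out over the lip
- scoop_bar (a point): centre of the scoop's handle: a square bar 12 x 12 mm, running across the scoop (along its y, 41 mm free between two uprights) like a bridge over the trough, 76 mm above the scoop's underside
- scoop_lip (a point): middle of the pouring lip at the end of the ramp, 51 mm in front of the scoop's origin, 20 mm above its underside; 36 mm wide inside
- ball1_center (a point): centre of steel ball 1 of 5, diameter 16 mm, 17 g; all five start in the scoop's trough
- ball2_center (a point): centre of steel ball 2 of 5, diameter 16 mm, 17 g; all five start in the scoop's trough
- ball3_center (a point): centre of steel ball 3 of 5, diameter 16 mm, 17 g; all five start in the scoop's trough
- ball4_center (a point): centre of steel ball 4 of 5, diameter 16 mm, 17 g; all five start in the scoop's trough
- ball5_center (a point): centre of steel ball 5 of 5, diameter 16 mm, 17 g; all five start in the scoop's trough
- solder_reel: bystander: reel of solder, diameter 56 mm, 37 mm high; origin under its centre
- tape_roll: bystander: roll of tape lying flat, diameter 92 mm, 19 mm high; origin under its centre
- multimeter: bystander: multimeter lying flat, 150 x 68 x 40 mm, origin under its centre
There are look-alikes about, which are no part of the job. Of the things that look like the scoop, the middle-sized one is meant.

How it is judged (in metres and radians):
On the way, in this order (a step that is already met when the one before it is completed fails the run):
1. all five balls lie in the square pot, poured from the lifted scoop, before the pot is at the pointer (x of ball1_center in the frame of square_pot between -0.037 and 0.037 m and y of ball1_center in the frame of square_pot between -0.037 and 0.037 m and z of ball1_center in the frame of square_pot between 0 and 0.045 m and x of ball2_center in the frame of square_pot between -0.037 and 0.037 m and y of ball2_center in the frame of square_pot between -0.037 and 0.037 m and z of ball2_center in the frame of square_pot between 0 and 0.045 m and x of ball3_center in the frame of square_pot between -0.037 and 0.037 m and y of ball3_center in the frame of square_pot between -0.037 and 0.037 m and z of ball3_center in the frame of square_pot between 0 and 0.045 m and x of ball4_center in the frame of square_pot between -0.037 and 0.037 m and y of ball4_center in the frame of square_pot between -0.037 and 0.037 m and z of ball4_center in the frame of square_pot between 0 and 0.045 m and x of ball5_center in the frame of square_pot between -0.037 and 0.037 m and y of ball5_center in the frame of square_pot between -0.037 and 0.037 m and z of ball5_center in the frame of square_pot between 0 and 0.045 m and height (world z) of scoop above 0.03 m and not (x of square_pot in the frame of carousel_base below -0.07 m and y of square_pot in the frame of carousel_base between -0.01 and 0.01 m)), for 0.2 s.
2. the scoop stands upright on the worktop, let go, and the pot is not yet at the pointer (height (world z) of scoop between -0.004 and 0.006 m and angle between scoop's own z axis and vertical below 0.1 rad and contact force between the fingers and scoop below 0.1 N and x of ball1_center in the frame of square_pot between -0.037 and 0.037 m and y of ball1_center in the frame of square_pot between -0.037 and 0.037 m and z of ball1_center in the frame of square_pot between 0 and 0.045 m and x of ball2_center in the frame of square_pot between -0.037 and 0.037 m and y of ball2_center in the frame of square_pot between -0.037 and 0.037 m and z of ball2_center in the frame of square_pot between 0 and 0.045 m and x of ball3_center in the frame of square_pot between -0.037 and 0.037 m and y of ball3_center in the frame of square_pot between -0.037 and 0.037 m and z of ball3_center in the frame of square_pot between 0 and 0.045 m and x of ball4_center in the frame of square_pot between -0.037 and 0.037 m and y of ball4_center in the frame of square_pot between -0.037 and 0.037 m and z of ball4_center in the frame of square_pot between 0 and 0.045 m and x of ball5_center in the frame of square_pot between -0.037 and 0.037 m and y of ball5_center in the frame of square_pot between -0.037 and 0.037 m and z of ball5_center in the frame of square_pot between 0 and 0.045 m and not (x of square_pot in the frame of carousel_base below -0.07 m and y of square_pot in the frame of carousel_base between -0.01 and 0.01 m)), for 0.1 s.
At the end, for the whole second after the job is handed in: Balls all in the square pot; scoop upright (0.1 rad) on the worktop, untouched; square pot's centre within 10 mm of the pointer's line, on its side; carousel still (under 0.05 rad/s); fingers still hold the crank knob (over 1 N) (x of ball1_center in the frame of square_pot between -0.037 and 0.037 m and y of ball1_center in the frame of square_pot between -0.037 and 0.037 m and z of ball1_center in the frame of square_pot between 0 and 0.045 m and x of ball2_center in the frame of square_pot between -0.037 and 0.037 m and y of ball2_center in the frame of square_pot between -0.037 and 0.037 m and z of ball2_center in the frame of square_pot between 0 and 0.045 m and x of ball3_center in the frame of square_pot between -0.037 and 0.037 m and y of ball3_center in the frame of square_pot between -0.037 and 0.037 m and z of ball3_center in the frame of square_pot between 0 and 0.045 m and x of ball4_center in the frame of square_pot between -0.037 and 0.037 m and y of ball4_center in the frame of square_pot between -0.037 and 0.037 m and z of ball4_center in the frame of square_pot between 0 and 0.045 m and x of ball5_center in the frame of square_pot between -0.037 and 0.037 m and y of ball5_center in the frame of square_pot between -0.037 and 0.037 m and z of ball5_center in the frame of square_pot between 0 and 0.045 m and height (world z) of scoop between -0.004 and 0.006 m and angle between scoop's own z axis and vertical below 0.1 rad and contact force between the fingers and scoop below 0.1 N and x of square_pot in the frame of carousel_base below -0.07 m and y of square_pot in the frame of carousel_base between -0.01 and 0.01 m and contact force between the fingers and crank_knob above 1 N and velocity of joint carousel between -0.05 and 0.05 rad/s); the arm keeps its last pose, push and grip.
It fails at once if the solder reel is shoved more than 20 mm (distance of solder_reel from where it was at the start of the episode above 0.02 m).
It fails at once if the tape roll is shoved more than 20 mm (distance of tape_roll from where it was at the start of the episode above 0.02 m).
It fails at once if the multimeter is shoved more than 20 mm (distance of multimeter from where it was at the start of the episode above 0.02 m).
It also fails if it takes over 72 s, if anything falls off the work surface, if the arm or the gripper's body presses on something with over 40 N, if the wrist force passes 120 N, or if a joint passes its speed limit or range.

## Working session

There is one attempt and no reset: what is moved stays moved. The work goes in short steps, Python scripts to look and compute and a shell command to move; the robot and the scene stay as the last step left them, time stands still between calls to the robot, and variables do not carry over. Pictures are saved under pics/ and viewed, at most 10 in all, crops included, and the job is handed in when it is done.

```bash
mkdir -p pics
cat > h.py <<'E'
import numpy as np, cv2, json
from rig import ctrl, optics
def cap(n,f):
    c=optics.capture(n); cv2.imwrite('pics/'+f+'.png',c['img']); np.savez(f+'.npz',**c); return c
def ray(c,u,v,z):
    K,R,t=[np.array(c[k],float) for k in('K','R','t')]; C=-R.T@t
    d=R.T@np.linalg.solve(K,[u,v,1.]); return C+d*(z-C[2])/d[2]
def proj(c,X):
    p=np.array(c['K'])@(np.array(c['R'])@np.array(X,float)+np.array(c['t']).ravel()); return p[:2]/p[2]
E
python3 - <<'E'
from h import *
for n in('scene','top'):
    c=cap(n,n+'0'); print(n,-np.array(c['R']).T@c['t'],c['R'][2])
print(ctrl.sense())
E
```

```text
scene [-185.3356572   881.09323082 1010.55539143] [ 0.48444264 -0.58949677 -0.64638138]
top [ 356.20721844   28.22041136 1152.68156147] [ 0.14496889 -0.03177038 -0.98892601]
{'time_s': 0.1, 'joints': array([ 9.73550408e-01,  3.13403108e-01,  1.49835137e+00,  5.12153346e-05,
        1.33100779e+00, -2.23355069e-01]), 'dq': array([-0.0021134 , -0.00112282, -0.00200539, -0.00127302, -0.00027656,
       -0.00039927]), 'tau': array([ 2.42668866e-03, -4.12902188e+01, -2.60146147e+01, -2.57045713e-04,
        3.01207794e-03,  3.15439058e-05]), 'eef_pos': array([191.59859853, 488.54761042, 230.79133572]), 'ee_rot': array([-2.56077426e-04,  1.85864371e-01,  9.82575235e-01, -5.26346902e-04]), 'force': array([ 0.55817475,  0.16661952, -0.92654045]), 'wrist_torque': array([ 0.0130958 , -0.03336775, -0.02453573]), 'grip_force': 0.0, 'grip_width': 0.9995880351015419}
```

View pics/top0.png

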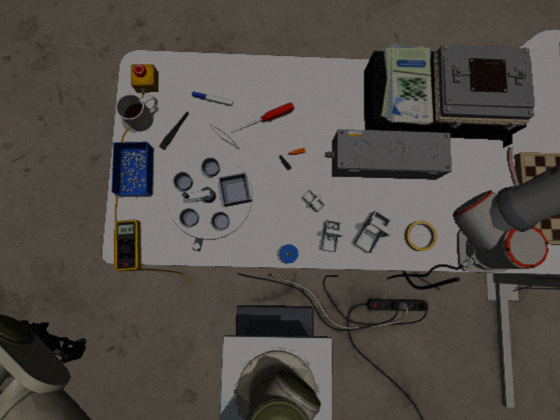

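View pics/scene0.png

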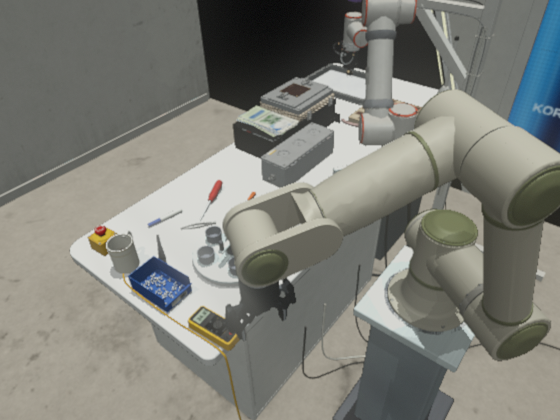

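The top view shows the carousel centred near (207,196), with the square pot at (234,190), the knob near (185,196) and the pointer at (197,243). There are three scoop-like things: small at (313,200), medium at (330,235) and large at (373,231). In the scene view the arm hides most of the table. I'll zoom in next.

Run:
```python
from h import *
im=cv2.imread('pics/top0.png')
a=cv2.resize(im[150:260,155:275],None,fx=3.3,fy=3.3,interpolation=cv2.INTER_CUBIC)
b=cv2.resize(im[180:264,295:395],None,fx=4,fy=4,interpolation=cv2.INTER_CUBIC)
o=np.zeros((364,800,3),np.uint8); o[:363,:396]=a; o[:336,400:]=b
cv2.imwrite('pics/zoom.png',o)
c=np.load('top0.npz')
for n,u,v,z in[('base',207,196,26),('pot',234,190,76),('ptr',197,243,22),('knob',185,196,116),('scoop',330,235,34)]: print(n,ray(c,u,v,z))
```

```text
base [556.54838881 220.95924976  26.        ]
pot [567.32991484 136.25039476  76.        ]
ptr [415.87346642 243.79986027  22.        ]
knob [538.84829216 265.58910667 116.        ]
scoop [ 448.16677469 -147.99809753   34.        ]
```

View pics/zoom.png

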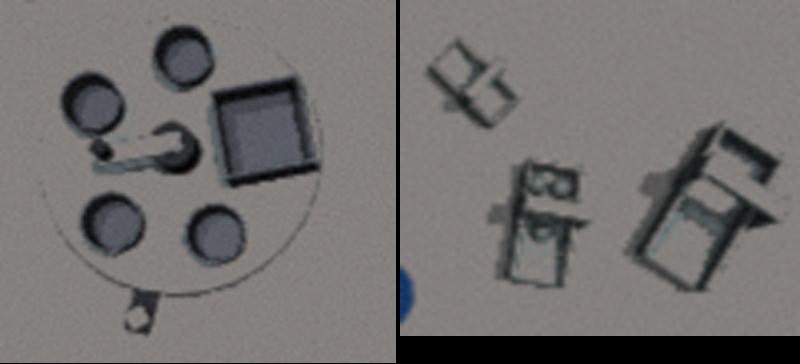

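The zoom confirms it: the medium scoop at zoom (545,225) holds balls at its back and its spout faces the robot. The pot rim corners are at zoom (212,93), (297,78), (320,165), (229,187). The knob top is at (100,148) and the pointer top at (137,315).

Run:
```python
from h import *
c=np.load('top0.npz'); im=c['img']
b=cv2.resize(im[212:260,310:350],None,fx=12,fy=12,interpolation=cv2.INTER_CUBIC)
cv2.imwrite('pics/sc.png',cv2.convertScaleAbs(b,alpha=1.3))
P=np.array([ray(c,155+x/3.3,150+y/3.3,76)[:2] for x,y in[(212,93),(297,78),(320,165),(229,187)]])
print('pot',P,P.mean(0),np.linalg.norm(np.diff(P,axis=0),axis=1))
k=ray(c,155+100/3.3,150+148/3.3,116)[:2]; p=ray(c,155+137/3.3,150+315/3.3,22)[:2]
pots=[(183,55),(92,101),(112,221),(216,233)]
print('knob',k,'ptr',p)
for x,y in pots: print('round',ray(c,155+x/3.3,150+y/3.3,61)[:2])
# axis on line pot->knob : 80 and 55
m=P.mean(0); print('axis',m+(k-m)*80/135,np.linalg.norm(k-m), 'hub85',ray(c,155+175/3.3,150+147/3.3,85)[:2])
```

```text
pot [[600.76639477 179.99955097]
 [616.43390728 106.50055527]
 [539.63880753  83.77891201]
 [518.17465512 161.57367951]] [568.75344117 132.96317444] [75.15033811 80.08595643 80.70152223]
knob [542.08297394 264.95250581] ptr [408.63644207 244.82510911]
round [637.9202021  209.32576989]
round [593.81057788 286.97238975]
round [487.76772463 263.37962216]
round [479.60281442 172.91585729]
axis [552.94871985 211.17907451] 134.65696201026842 hub85 [550.32745169 208.17503015]
```

View pics/sc.png

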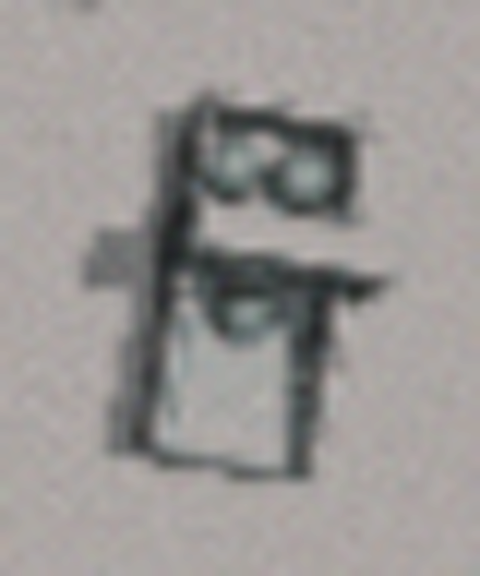

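The medium scoop's light crossbar runs from about (200,222) to (385,255) in this crop. Its back wall is along y≈115 and its lip along y≈462, so the spout points down the image towards the robot.

Run:
```python
from h import *
c=np.load('top0.npz')
f=lambda x,y,z: ray(c,310+x/12,212+y/12,z)[:2]
bl,br=f(205,105,34),f(350,125,34); fl,fr=f(150,455,30),f(305,470,30)
b1,b2=f(200,222,82),f(388,256,82)
print(bl,br,fl,fr,'bar',b1,b2,np.linalg.norm(b2-b1))
back=(bl+br)/2; front=(fl+fr)/2; print(back,front,np.linalg.norm(back-front))
d=(back-front); print('yaw',np.degrees(np.arctan2(d[1],d[0])),'bar yaw',np.degrees(np.arctan2(*(b1-b2)[::-1]))-90)
u=d/np.linalg.norm(d); print('origin from walls',front+51*u, back-39*u,'barc',(b1+b2)/2)
q=ctrl.sense()['ee_rot']
from scipy.spatial.transform import Rotation as Ro
print(Ro.from_quat(np.roll(q,-1)).as_matrix())
```

```text
[ 490.40663873 -139.10882666] [ 486.34828974 -175.27257742] [ 403.86150458 -126.55511367] [ 401.07451582 -164.89691645] bar [ 456.77045565 -130.882874  ] [ 449.82197539 -175.59459454] 45.24841799883975
[ 488.37746423 -157.19070204] [ 402.4680102  -145.72601506] 86.67106402690612
yaw -7.601257107319749 bar yaw -8.833461202521335
origin from walls [ 453.01985475 -152.4722001 ] [ 449.72017134 -152.03185465] barc [ 453.29621552 -153.23873427]
[[-9.30908740e-01  3.65251187e-01 -6.98888947e-04]
 [ 3.65251726e-01  9.30908317e-01 -9.39159522e-04]
 [ 3.07572403e-04 -1.12954220e-03 -9.99999315e-01]]
```

```bash
R='see'; python3 -m handwheel '[[[-0.6,0.325,-0.8,0,0.105],[-0.6,0.325,-0.8,0,0.105],[-0.6,0.325,-0.8,0,0.105],[-0.6,0.325,-0.8,0,0.105],[-0.6,0.325,-0.8,0,0.105],[-0.6,0.325,-0.8,0,0.105],[-0.6,0.325,-0.8,0,0.105],[-0.6,0.325,-0.8,0,0.105],[-0.6,0.325,-0.8,0,0.105],[-0.6,0.325,-0.8,0,0.105]]]' 20
python3 -m handwheel '[[[-0.6,0.325,-0.8,0,0.105],[-0.6,0.325,-0.8,0,0.105],[-0.6,0.325,-0.8,0,0.105],[-0.6,0.325,-0.8,0,0.105],[-0.6,0.325,-0.8,0,0.105],[-0.6,0.325,-0.8,0,0.105],[-0.6,0,0,0,0],[-0.6,0,0,0,0]]]'
python3 - <<'E'
from h import *
from scipy.spatial.transform import Rotation as Ro
s=ctrl.sense(); print(s['joints']); m=Ro.from_quat(np.roll(s['ee_rot'],-1)).as_matrix(); print('y angle',np.degrees(np.arctan2(m[1,1],m[0,1])))
c=cap('scene','scene1')
im=c['img']; 
for n,p in [('bar',(452,-152,76)),('axis',(552,210,85))]: print(n,proj(c,p))
cv2.imwrite('pics/s1.png',cv2.resize(im[100:330,150:450],None,fx=2.6,fy=2.6,interpolation=cv2.INTER_CUBIC))
E
```

```text
time_s: 1.1
eef_pos: [354.4, 87.0, 231.3]
ee_rot: [0.0, 0.113, 0.994, 0.0]
force: [0.7, 0.4, -0.4]
grip_width: 0.797
grip_force: 0.0
time_s: 1.9
eef_pos: [451.5, -151.5, 230.7]
ee_rot: [-0.001, 0.07, 0.998, 0.0]
force: [-0.5, 0.6, -0.5]
grip_width: 0.802
grip_force: 0.0
[-5.70587091e-01  2.06482632e-01  1.63773777e+00  1.30845792e-04
  1.29894035e+00 -2.00083238e+00]
y angle 81.9449697544702
bar [326.58150512 192.04634702]
axis [233.65627048 235.73460963]
```

View pics/s1.png

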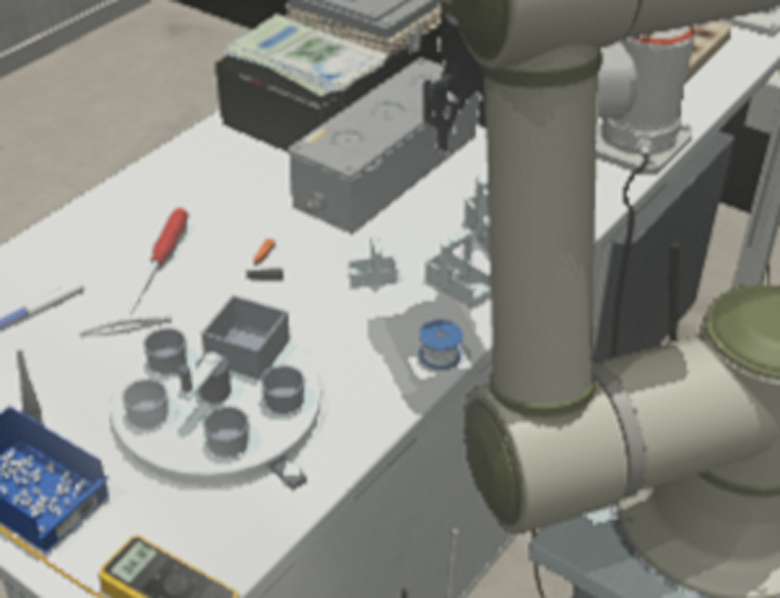

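The scene view matches: the medium scoop's bar appears at crop (460,240), where it was projected. The pot rim corners are at about (203,335), (237,298), (289,321), (253,361). Next I'll descend and grip the uprights.

```bash
python3 -m handwheel '[[[-0.6,0,0,-0.6,0],[-0.6,0,0,-0.6,0],[-0.6,0,0,-0.6,0],[-0.6,0,0,-0.6,0],[-0.6,0,0,-0.6,0],[-0.6,0,0,-0.54,0],[-0.6,0,0,0,0],[-0.6,0,0,0,0]]]' 20
python3 -m handwheel '[[[1,0,0,0,0],[1,0,0,0,0],[1,0,0,0,0],[1,0,0,0,0],[1,0,0,0,0],[1,0,0,0,0],[1,0,0,0,0],[1,0,0,0,0]]]' 20
python3 - <<'E'
from h import *
c=np.load('scene1.npz')
g=lambda x,y,z: ray(c,150+x/2.6,100+y/2.6,z)[:2]
P=np.array([g(*p,76) for p in[(203,335),(237,298),(289,321),(253,361)]]); print(P,P.mean(0))
print('knob',g(184,366,116),'ptr',g(289,466,22),'hub',g(213,375,85))
E
```

```text
time_s: 2.75
eef_pos: [451.9, -150.6, 55.2]
ee_rot: [0.0, 0.069, 0.998, -0.0]
force: [0.5, -0.7, 0.4]
grip_width: 0.8
grip_force: 0.0
time_s: 3.55
eef_pos: [452.5, -151.5, 55.9]
ee_rot: [0.001, 0.07, 0.998, -0.001]
force: [-1.2, 1.1, 7.2]
grip_width: 0.583
grip_force: 20.7
[[594.8908821  190.84892413]
 [608.23955997 114.74877278]
 [527.81465039 108.60092252]
 [516.06621648 188.38838759]] [561.75282723 150.64675176]
knob [542.89481832 271.07278611] ptr [409.70503984 252.56715157] hub [530.78011517 240.45607358]
```

The grip is good (opening 49.6 mm). The two views disagree on the pot by several mm, so I'll take one closer look at it before moving.

Run:
```python
from h import *
t=np.load('top0.npz')['img'];s=np.load('scene1.npz')['img']
a=cv2.resize(t[165:255,170:260],(400,400),interpolation=cv2.INTER_CUBIC)
b=cv2.resize(s[205:295,190:280],(400,400),interpolation=cv2.INTER_CUBIC)
cl=cv2.createCLAHE(3,(4,4)); o=cv2.cvtColor(np.hstack([a,b]),cv2.COLOR_BGR2GRAY)
cv2.imwrite('pics/pp.png',cl.apply(o))
```

```text
(no output)
```

View pics/pp.png

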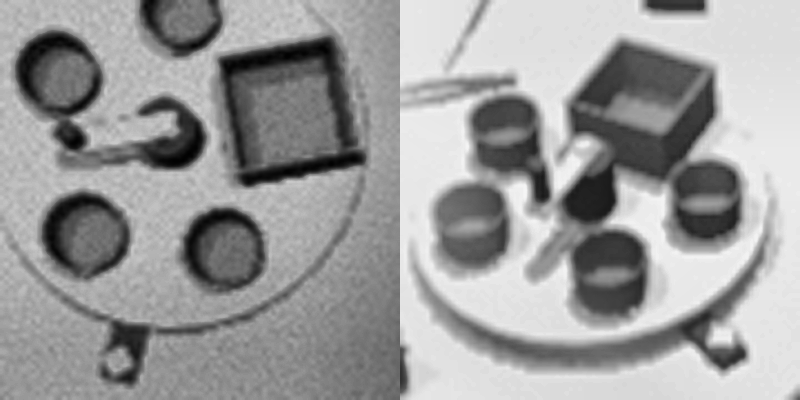

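The enlarged pictures give the rim corners as follows. In top they are (219,55), (333,40), (352,150), (236,170), where the dark outer faces were misleading before. In scene they are (568,103), (619,40), (715,72), (660,135). Next I'll triangulate from both.

Run:
```python
from h import *
t=np.load('top0.npz');s=np.load('scene1.npz'); k=90/400
T=lambda x,y,z: ray(t,170+(x+.5)*k-.5,165+(y+.5)*k-.5,z)[:2]
S=lambda x,y,z: ray(s,190+(x-400+.5)*k-.5,205+(y+.5)*k-.5,z)[:2]
a=np.array([T(x,y,76) for x,y in[(219,55),(333,40),(352,150),(236,170)]]);b=np.array([S(x,y,76) for x,y in[(568,103),(619,40),(715,72),(660,135)]])
print(a.mean(0),b.mean(0)); 
for q in(a,b): print(np.linalg.norm(np.roll(q,-1,0)-q,axis=1).round(), np.round(q))
print('knob',T(65,130,116),S(537,162,116)); print('ptr',T(118,360,22),S(722,336,22))
for p,q in[((58,72),(504,113)),((86,232),(473,205)),((224,248),(610,252)),((180,12),(707,180))]: print(T(*p,61),S(*q,61))
```

```text
[573.47364009 137.20498439] [570.23660481 144.50440986]
[74. 74. 75. 77.] [[604. 181.]
 [616. 108.]
 [544.  93.]
 [529. 167.]]
[75. 81. 75. 76.] [[600. 188.]
 [618. 115.]
 [538. 100.]
 [526. 174.]]
knob [544.75227993 268.01753959] [542.8079071  272.55123767]
ptr [408.14904493 245.8300902 ] [405.1317841  253.84131105]
[593.17905681 287.55931388] [642.17086879 212.96633311]
[488.22379281 263.3398915 ] [593.0247572  292.05581534]
[480.12972624 174.20551556] [488.30182344 267.78447928]
[635.94551862 210.22618281] [480.90674729 177.01231652]
```

```bash
python3 -m handwheel '[[[1,0,0,0.2,0],[1,0,0,0.4,0],[1,0,0,0.5,0],[1,0,0,0.5,0],[1,0,0,0.5,0],[1,0,0,0.4,0],[1,0,0,0.2,0],[1,0,0,0,0]]]' 20
python3 -m handwheel '[[[1,0.09,0.2,0,-0.3],[1,0.17,0.4,0,-0.6],[1,0.17,0.4,0,-0.6],[1,0.17,0.4,0,-0.6],[1,0.17,0.4,0,-0.6],[1,0.17,0.4,0,-0.6],[1,0.17,0.4,0,-0.6],[1,0.17,0.4,0,-0.6]]]' 20
python3 -m handwheel '[[[1,0.17,0.4,0,-0.6],[1,0.17,0.4,0,-0.6],[1,0.17,0.4,0,-0.6],[1,0.17,0.4,0,-0.6],[1,0.17,0.4,0,-0.6],[1,0.17,0.4,0,-0.6],[1,0.17,0.4,0,-0.6],[1,0.17,0.2,0,-0.6],[1,0,0,0,0],[1,0,0,0,0]]]' 20
python3 - <<'E'
from h import *
from scipy.spatial.transform import Rotation as Ro
s=ctrl.sense(); m=Ro.from_quat(np.roll(s['ee_rot'],-1)).as_matrix(); print('y angle',np.degrees(np.arctan2(m[1,1],m[0,1])),s['wrist_torque'])
a=cap('top','top2')['img'];b=cap('scene','scene2')['img']
A=cv2.resize(a[150:250,165:265],(400,400),interpolation=cv2.INTER_CUBIC)
B=cv2.resize(b[150:290,180:320],(400,400),interpolation=cv2.INTER_CUBIC)
cv2.imwrite('pics/q2.png',np.hstack([A,B]))
E
```

```text
time_s: 4.35
eef_pos: [452.0, -151.4, 190.6]
ee_rot: [0.001, 0.07, 0.998, -0.001]
force: [0.3, 0.1, -2.8]
grip_width: 0.58
grip_force: 22.2
time_s: 5.15
eef_pos: [515.4, -0.3, 188.0]
ee_rot: [-0.001, 0.376, 0.927, -0.0]
force: [-0.5, -0.3, -2.1]
grip_width: 0.579
grip_force: 22.2
time_s: 6.15
eef_pos: [583.1, 148.4, 188.2]
ee_rot: [-0.001, 0.658, 0.753, -0.001]
force: [-0.3, 0.9, -3.2]
grip_width: 0.582
grip_force: 22.2
y angle 7.757462528934403 [ 0.00239013 -0.02702533 -0.00409981]
```

View pics/q2.png

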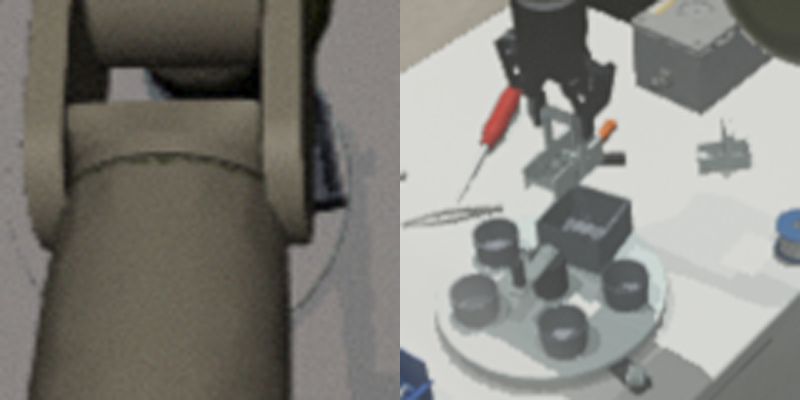

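The scene shows the scoop held level above the pot, with its spout towards the hub. I overshot a little, so I'll correct that and come down to just above the rim.

```bash
python3 -m handwheel '[[[1,-0.08,-0.24,0,0.3],[1,-0.08,-0.24,-0.3,0.27],[1,0,0,-0.4,0],[1,0,0,-0.3,0],[1,0,0,0,0],[1,0,0,0,0]]]' 20
python3 -m handwheel '[[[1,0,0,-0.06,0],[1,0,0,-0.06,0],[1,0,0,-0.06,0],[1,0,0,0,0]]]' 20
```

```text
time_s: 6.85
eef_pos: [575.8, 124.4, 139.9]
ee_rot: [0.0, 0.628, 0.778, 0.0]
force: [0.2, -0.4, -1.6]
grip_width: 0.58
grip_force: 22.2
time_s: 7.25
eef_pos: [576.6, 125.2, 131.8]
ee_rot: [0.001, 0.628, 0.778, 0.001]
force: [-0.6, 2.5, 5.8]
grip_width: 0.579
grip_force: 23.0
```

```bash
python3 -m handwheel '[[[1,0,0,-0.06,0],[1,-0.02,0.09,-0.04,0],[1,-0.02,0.09,-0.04,0],[1,-0.02,0.09,-0.04,0],[1,0,0,0,0]]]' 20
python3 - <<'E'
from h import *
s=ctrl.sense(); print(s['wrist_torque'])
b=cap('scene','scene3')['img']
cv2.imwrite('pics/q3.png',cv2.resize(b[165:265,190:290],(600,600),interpolation=cv2.INTER_CUBIC))
E
```

```text
time_s: 7.75
eef_pos: [574.1, 139.6, 123.7]
ee_rot: [0.002, 0.628, 0.778, 0.002]
force: [-0.2, 5.7, 11.0]
grip_width: 0.582
grip_force: 23.3
[ 0.60352032 -0.05026565 -0.00890273]
```

View pics/q3.png

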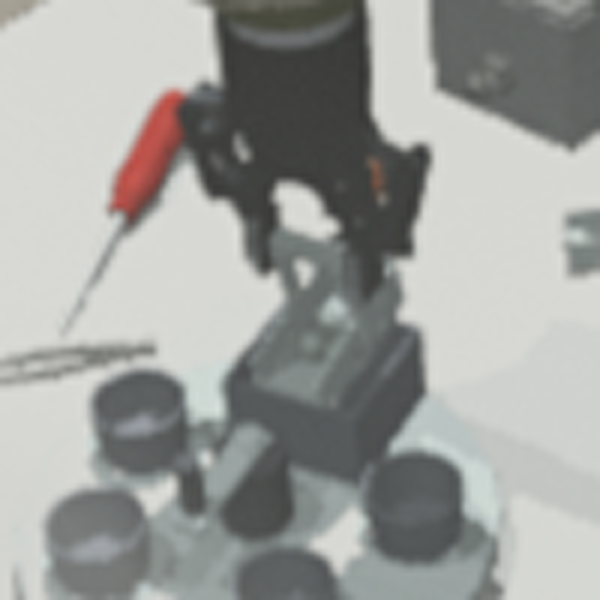

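The scene shows the scoop already tilting about the rim, nose down into the pot, with its lip near the inner wall. I'll back off about 6 mm and continue the pivoting.

```bash
python3 -m handwheel '[[[1,0,0,0.12,0],[1,0.025,-0.12,0,0],[1,0,0,-0.06,0],[1,-0.02,0.1,-0.06,0],[1,-0.02,0.1,-0.06,0],[1,-0.02,0.1,-0.06,0],[1,0,0,0,0]]]' 20
python3 -m handwheel '[[[1,-0.015,0.065,-0.06,0],[1,-0.015,0.065,-0.06,0],[1,-0.015,0.065,-0.06,0],[1,0,0,0,0]]]' 20
python3 -m handwheel '[[[1,-0.013,0.06,-0.07,0],[1,-0.013,0.06,-0.07,0],[1,0,0,0,0],[1,0,0,0,0]]]' 20
python3 - <<'E'
from h import *
s=ctrl.sense(); print(s['wrist_torque'])
b=cap('scene','scene4')['img']
cv2.imwrite('pics/q4.png',cv2.resize(b[165:265,190:290],(600,600),interpolation=cv2.INTER_CUBIC))
E
```

```text
time_s: 8.5
eef_pos: [571.2, 147.7, 115.5]
ee_rot: [0.0, 0.628, 0.778, 0.001]
force: [-0.7, 3.0, 5.0]
grip_width: 0.579
grip_force: 23.3
time_s: 8.9
eef_pos: [568.7, 157.2, 106.1]
ee_rot: [-0.0, 0.628, 0.778, 0.0]
force: [-0.2, 2.5, 3.6]
grip_width: 0.579
grip_force: 23.9
time_s: 9.3
eef_pos: [567.0, 163.0, 98.8]
ee_rot: [-0.0, 0.628, 0.778, -0.0]
force: [-0.6, 2.5, -0.3]
grip_width: 0.581
grip_force: 23.7
[ 2.41244621e-01  9.79828554e-03 -6.88093492e-05]
```

View pics/q4.png

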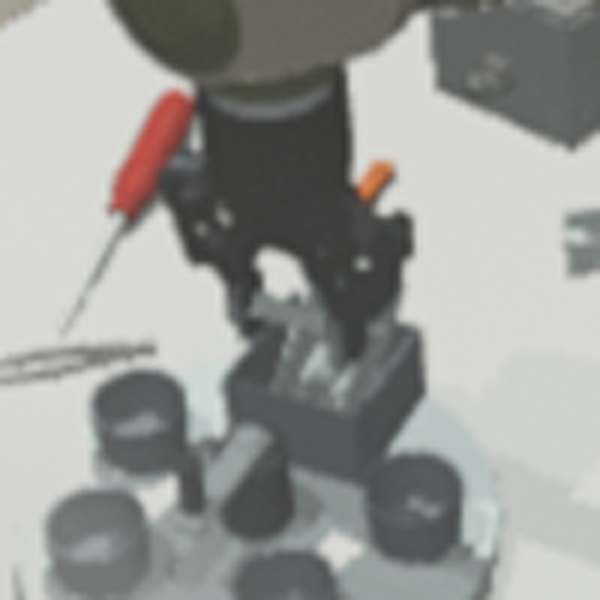

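The scene shows the scoop steeply nose down with its lip inside the pot. I'll raise it so the balls roll out, then clear the pot.

```bash
python3 -m handwheel '[[[1,0,0,0.2,0],[1,0,0,0.2,0],[1,0,0,0,0],[1,0,0,0,0],[1,0,0,0,0],[1,0,0,0,0],[1,0,0,0,0],[1,0,0,0,0]]]' 20
python3 -m handwheel '[[[1,0.01,-0.06,0,0],[1,-0.01,0.06,0,0],[1,0.01,-0.06,0,0],[1,-0.01,0.06,0,0],[1,0,0,0,0],[1,0,0,0.2,0],[1,0,0,0.2,0],[1,0,0,0,0],[1,0,0,0,0]]]' 20
python3 -m handwheel '[[[1,0,-0.2,0.5,0],[1,0,-0.4,0.7,0],[1,0,-0.8,0.4,0],[1,0,-0.8,0,0],[1,0,-0.8,0,0],[1,0,-0.2,0,0],[1,0,0,0,0],[1,0,0,0,0],[1,0,0,0,0]]]' 20
python3 - <<'E'
from h import *
a=cap('top','top5')['img'];b=cap('scene','scene5')['img']
f=[ctrl.sense()['force']]
for i in range(6): optics.capture('top'); f.append(ctrl.sense()['force'])
print(np.mean(f,0))
A=cv2.resize(a[170:270,190:290],(400,400),interpolation=cv2.INTER_CUBIC)
B=cv2.resize(b[165:265,190:290],(400,400),interpolation=cv2.INTER_CUBIC)
cv2.imwrite('pics/q5.png',np.hstack([A,B]))
E
```

```text
time_s: 10.15
eef_pos: [567.3, 163.0, 119.1]
ee_rot: [-0.0, 0.628, 0.778, -0.0]
force: [0.5, -3.4, -2.2]
grip_width: 0.578
grip_force: 23.3
time_s: 11.05
eef_pos: [567.5, 163.3, 139.8]
ee_rot: [0.0, 0.628, 0.778, 0.001]
force: [-0.0, -0.2, -1.9]
grip_width: 0.584
grip_force: 23.3
time_s: 11.95
eef_pos: [567.4, 4.4, 219.2]
ee_rot: [-0.0, 0.627, 0.779, 0.0]
force: [-0.1, -0.5, -1.2]
grip_width: 0.579
grip_force: 23.3
[-0.11999757 -0.14067661 -1.83976775]
```

View pics/q5.png

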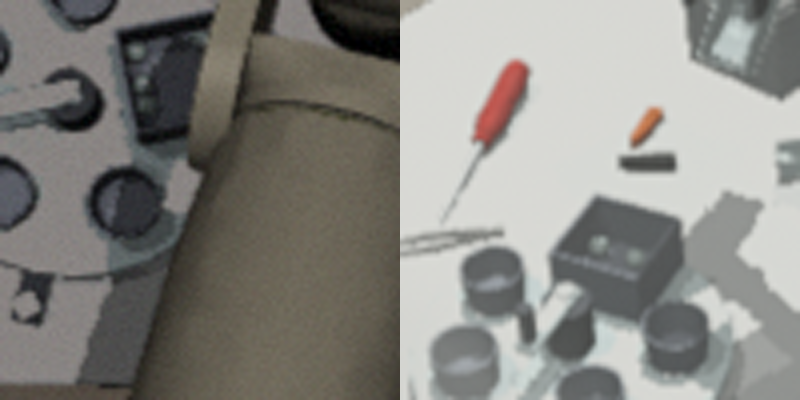

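Three balls show along the pot's left side and the others are partly hidden behind the arm. The measured weight is 1.84 N, which is the scoop alone, so it is empty. I'll take it back to its original spot.

```bash
python3 -m handwheel '[[[1,-0.23,-0.31,0,0.87],[1,-0.23,-0.31,0,0.87],[1,-0.23,-0.31,0,0.87],[1,-0.23,-0.31,0,0.87],[1,-0.23,-0.31,0,0.87],[1,-0.23,-0.31,0,0.87],[1,-0.23,-0.31,0,0.87],[1,-0.23,-0.31,0,0.87],[1,-0.23,-0.31,0,0.87],[1,-0.23,-0.31,0,0.87]]]' 20
python3 -m handwheel '[[[1,0,0,-0.5,0],[1,0,0,-0.8,0],[1,0,0,-0.8,0],[1,0,0,-0.5,0],[1,0,0,-0.2,0],[1,0,0,0,0],[1,0,0,0,0]]]' 20
```

```text
time_s: 13.35
eef_pos: [451.9, -152.6, 219.4]
ee_rot: [0.0, 0.069, 0.998, -0.0]
force: [0.3, -0.3, -1.3]
grip_width: 0.577
grip_force: 23.3
time_s: 14.05
eef_pos: [453.1, -152.4, 80.5]
ee_rot: [0.001, 0.072, 0.997, -0.001]
force: [0.6, -1.3, -1.1]
grip_width: 0.577
grip_force: 23.3
```

```bash
python3 -m handwheel '[[[1,-0.3,0.04,0,0],[1,-0.3,0.04,-0.2,0],[1,0,0,-0.2,0],[1,0,0,-0.08,0],[1,0,0,0,0]]]' 20
python3 -m handwheel '[[[1,0.04,-0.006,-0.05,0],[1,0.1,-0.014,-0.04,0],[1,0.1,-0.014,-0.02,0],[1,0.1,-0.014,0,0],[1,0,0,0,0]]]' 20
```

```text
time_s: 14.55
eef_pos: [425.5, -149.5, 58.7]
ee_rot: [0.004, 0.072, 0.997, -0.002]
force: [-1.9, 4.8, 25.1]
grip_width: 0.584
grip_force: 30.2
time_s: 15.05
eef_pos: [443.4, -151.9, 53.3]
ee_rot: [0.004, 0.072, 0.997, -0.002]
force: [2.2, 4.4, 23.1]
grip_width: 0.581
grip_force: 33.1
```

Run:
```python
from h import *
F=[];M=[]
for i in range(5):
    optics.capture('top'); s=ctrl.sense(); F.append(s['force']); M.append(s['wrist_torque'])
f=np.mean(F,0);m=np.mean(M,0)*1000; print(f,m)
for L in(100,130,160):
    z=-(53+L); print(L,'x',(z*f[0]-m[1])/f[2],'y',(m[0]+z*f[1])/f[2])
c=cap('scene','scene6'); print(proj(c,(443,-152,76)))
```

```text
[ 3.11357639  4.27380092 22.36681713] [ 911.23987286 -336.94561098  109.72322458]
100 x -6.233858643163425 y 11.50580930890411
130 x -10.410013483377 y 5.773477045544341
160 x -14.586168323590579 y 0.0411447821845768
[328.76489565 193.0020945 ]
```

```bash
python3 -m handwheel '[[[1,0.08,-0.01,-0.04,0],[1,0.08,-0.01,-0.02,0],[1,0.08,-0.01,0,0],[1,0.08,-0.01,0,0],[1,0,0,0,0]]]' 20
python3 - <<'E'
from h import *
s=ctrl.sense(); f=s['force'];m=s['wrist_torque']*1000;z=-(53+160); print(f,m,(z*f[0]-m[1])/f[2])
E
```

```text
time_s: 15.85
eef_pos: [457.8, -153.4, 48.7]
ee_rot: [0.002, 0.072, 0.997, -0.001]
force: [1.6, 0.7, 7.8]
grip_width: 0.58
grip_force: 30.2
[1.64429851 0.71558892 7.77193571] [222.26191436 -20.03326971  53.21700433] -42.486495602761075
```

```bash
python3 -m handwheel '[[[0.1,0,0,0,0],[-0.25,0,0,0,0],[-0.4,0,0,0,0],[-0.5,0,0,0,0],[-0.5,0,0,0,0],[-0.5,0,0,0,0]]]' 20
python3 -m handwheel '[[[-0.5,0,0,0.1,0],[-0.5,0,0,0.3,0],[-0.5,0,0,0.6,0],[-0.5,0,0,0.8,0],[-0.5,0,0,0.8,0],[-0.5,0.5,0.7,0,0],[-0.5,0.5,0.9,0,0],[-0.5,0.4,0.9,0,0],[-0.5,0,0.9,0,0],[-0.5,0,0.9,0,0]]]' 20
python3 - <<'E'
from h import *
c=cap('top','top7'); d=cap('scene','scene7')
o=np.load('top0.npz')['img']
n=c['img']
for nm,im in(('old',o),('new',n)):
    g=cv2.cvtColor(im[205:262,305:352],cv2.COLOR_BGR2GRAY); print(nm)
    for r in g[::2]: print(''.join('#' if v<70 else '+' if v<105 else '-' if v<125 else '.' for v in r))
E
```

```text
time_s: 16.45
eef_pos: [455.4, -152.4, 46.8]
ee_rot: [-0.0, 0.072, 0.997, 0.0]
force: [-0.5, -0.3, -0.9]
grip_width: 0.754
grip_force: 0.0
time_s: 17.45
eef_pos: [524.7, 63.2, 177.0]
ee_rot: [0.0, 0.072, 0.997, 0.0]
force: [0.6, -0.1, 0.3]
grip_width: 0.75
grip_force: 0.0
old
-+++####+-......-+++...........................
-+++++###+-...-+++-............................
......-+###+---+-..............................
.......--++##+-................................
.............................................-.
...............................................
...............................................
.....................----..................-...
.................-+++#+#####+-...---...........
..........-......-++#+-+++-+######+--..........
.................-+###++---+++++##+............
.................-+##+##+++##+-++#+............
................-+###+.---.-+#####+-...........
............-+++++###+...........-.............
...........-++++++######+##++-.................
...........-++++++##+###############++-........
...............-++#+-+##++++#####-+--..........
.......
[... 1264 characters left out ...]
#+--......-++#+.............
...............-####+--.......-+#+.............
...............-###+--........-+#+-............
...............-###+--........-++..............
................---+++++++++--+#+.............-
..........................-----..............-+
...............................................
...............................................
...............................................
...............................................
...............................................
...............................................
...............................................
...............................................
...............................................
```

The scoop stands level and empty about 22 mm further from the robot, and its silhouette has the same proportions as at the start. Next is the crank knob at about (544,270).

```bash
python3 -m handwheel '[[[-0.5,0.08,0.83,0,0],[-0.5,0.08,0.83,0,0],[-0.5,0.08,0.83,0,0],[-0.5,0.08,0.83,-0.1,0],[-0.5,0.06,0.82,-0.3,0],[-0.5,0,0,-0.7,0],[-0.5,0,0,-0.68,0],[-0.5,0,0,0,0],[-0.5,0,0,0,0]]]' 30
python3 - <<'E'
from h import *
c=cap('scene','scene8'); s=ctrl.sense(); print(s['eef_pos'],s['force'])
E
```

```text
time_s: 18.45
eef_pos: [544.2, 267.9, 88.8]
ee_rot: [0.0, 0.072, 0.997, 0.0]
force: [0.3, 0.3, 0.4]
grip_width: 0.753
grip_force: 0.0
[544.8054011  268.07530961  89.83542247] [0.40004934 0.63066118 0.37548608]
```

```bash
python3 -m handwheel '[[[1,0,0,0,0],[1,0,0,0,0],[1,0,0,0,0],[1,0,0,0,0],[1,0,0,0,0],[1,0,0,0,0],[1,0,0,0,0],[1,0,0,0,0],[1,0,0,0,0],[1,0,0,0,0]]]' 30
```

```text
time_s: 19.5
eef_pos: [544.0, 268.9, 88.6]
ee_rot: [0.001, 0.072, 0.997, 0.001]
force: [-0.9, 3.2, 5.9]
grip_width: 0.149
grip_force: 30.0
```

Run:
```python
import numpy as np
a=np.radians(np.linspace(102,-12.8,15)); p=54.5*np.c_[np.cos(a),np.sin(a)]
print((np.diff(p,axis=0)/50).round(3).tolist(), p[7]+[555,216.3],p[-1]+[555,216.3])
```

```text
[[0.154, 0.021], [0.156, -0.001], [0.154, -0.023], [0.149, -0.045], [0.141, -0.066], [0.131, -0.085], [0.117, -0.103], [0.101, -0.119], [0.083, -0.132], [0.064, -0.142], [0.043, -0.15], [0.021, -0.154], [-0.001, -0.156], [-0.024, -0.154]] [593.80541951 254.56734139] [608.14563981 204.22560688]
```

```bash
python3 -m handwheel '[[[1,0.15,0.02,0,0],[1,0.16,0,0,0],[1,0.15,-0.02,0,0],[1,0.15,-0.045,0,0],[1,0.14,-0.065,0,0],[1,0.13,-0.085,0,0],[1,0.12,-0.105,0,0],[1,0,0,0,0],[1,0,0,0,0]]]' 30
python3 - <<'E'
from h import *
c=cap('scene','scene9')
E
```

```text
time_s: 20.4
eef_pos: [596.0, 254.4, 88.7]
ee_rot: [0.003, 0.072, 0.997, 0.002]
force: [9.6, 9.3, -1.3]
grip_width: 0.153
grip_force: 29.6
```

```bash
python3 -m handwheel '[[[1,0.11,-0.105,0,0],[1,0.09,-0.13,0,0],[1,0.07,-0.14,0,0],[1,0.05,-0.15,0,0],[1,0.03,-0.155,0,0],[1,0,-0.155,0,0],[1,-0.02,-0.155,0,0],[1,0,0,0,0],[1,0,0,0,0],[1,0,0,0,0]]]' 30
python3 - <<'E'
from h import *
c=cap('scene','scene10'); t=cap('top','top10')
im=c['img'];g=cv2.cvtColor(im,cv2.COLOR_BGR2GRAY)
print('ptr',proj(c,(406.6,249.8,22)),'pot',[proj(c,(555.5+80*np.cos(np.radians(167.2))+dx,216.8+80*np.sin(np.radians(167.2))+dy,76)).round() for dx in(-40,40) for dy in(-40,40)])
for r in g[225:300:2,185:265]: print(''.join('#' if v<75 else '+' if v<110 else '-' if v<150 else '.' for v in r))
E
```

```text
time_s: 21.45
eef_pos: [610.8, 202.9, 88.6]
ee_rot: [0.001, 0.072, 0.997, -0.0]
force: [2.1, -1.4, 6.5]
grip_width: 0.147
grip_force: 30.5
ptr [262.56467155 279.14671757] pot [array([266., 251.]), array([248., 267.]), array([246., 240.]), array([228., 255.])]
........-..........----.......+##++++###+--++++++++++++++-......................
...........----................-##+++#+...-+++++++++++++++......................
.................................-+++++-...-+++-------++++......................
...................................-------.-++++++++++++++..........-++++++++-..
.....................................--------++++++++++++-.......-+++++++++++++-
..................--++++++-.............-------+++++++++-.......-+++++++++++++++
..............-+++++++++++++-.............-..----+++---..........-+++++++++++++-
.............-+++++++++++++++-----......-++....---+++............-+++-------++++
.............-++++++++++++++++----------+++++---+++#+...........-+++++++++++++++
..............-++------+++++++----------+++++--+++##+.......-+++++++++++++++++++
..............------++++++++++
[... 1537 characters left out ...]
--------------------------------------------++------
++++++..........................-------------------------------------------+++++
++++#+.....................................-................-----------------+++
++####-....................................................---------------------
+++##+-....................................................---------------------
++++--...................................................-.-..------------------
++-.....................................................--.....-----------------
-..........................................................---------------------
..............................................................------------------
```

Run:
```python
from h import *
P=np.array([(544,268.9),(596,254.4),(610.8,202.9)])
A=2*(P[1:]-P[0]); b=(P[1:]**2).sum(1)-(P[0]**2).sum(); ax=np.linalg.solve(A,b); print('axis',ax,np.linalg.norm(P[0]-ax))
for ax in(ax,np.array([555.5,216.8])):
    k=P[2]-ax; print('pot dir',np.degrees(np.arctan2(*(-k)[::-1])),'ptr dir',[np.degrees(np.arctan2(q[1]-ax[1],q[0]-ax[0])).round(1) for q in((408.1,245.8),(405.1,253.8),(406.6,249.8))])
s=np.load('scene10.npz');t=np.load('top10.npz')
for n,c in(('s',s),('t',t)):
  for off in(160,165,170):
    th=np.radians(off);u=np.array([np.cos(th),np.sin(th)]);v=np.array([-u[1],u[0]]);m=np.array([555.5,217])+80*u
    print(n,off,[proj(c,[*(m+40*i*u+40*j*v),z]).round(1).tolist() for z in(76,26) for i,j in((1,1),(1,-1),(-1,1),(-1,-1))])
g=cv2.cvtColor(t['img'],cv2.COLOR_BGR2GRAY); print('top')
for r in g[185:255,165:245]: print(''.join('#' if v<55 else '+' if v<80 else '-' if v<105 else '.' for v in r))
```

```text
axis [557.08679467 215.340574  ] 55.13507330116072
pot dir 166.95959555985337 ptr dir [np.float64(168.4), np.float64(165.8), np.float64(167.1)]
pot dir 165.8906441351173 ptr dir [np.float64(168.9), np.float64(166.2), np.float64(167.5)]
s 160 [[262.3, 257.3], [238.0, 268.3], [249.2, 241.3], [225.6, 251.5], [263.1, 268.9], [239.5, 279.9], [250.3, 252.8], [227.3, 263.1]]
s 165 [[264.6, 255.1], [241.8, 267.5], [249.6, 240.2], [227.2, 251.7], [265.4, 266.7], [243.1, 279.1], [250.6, 251.7], [228.8, 263.3]]
s 170 [[266.7, 252.8], [245.5, 266.4], [249.8, 239.1], [228.8, 251.8], [267.4, 264.4], [246.7, 278.0], [250.9, 250.6], [230.4, 263.3]]
t 160 [[202.0, 237.4], [175.7, 227.0], [213.1, 211.2], [187.0, 201.0], [205.0, 238.6], [179.8, 228.7], [215.5, 213.6], [190.6, 203.8]]
t 165 [[205.9, 237.4], [178.7, 229.4], [214.6, 210.5], [187.7, 202.5], [208.7, 238.7], [182.7, 231.0], [217.0, 212.8], [191.3, 205.3]]
t 170 [[209.9, 237.1], [182.0, 231.5], [216.1, 209.6], [188.6, 204.0], [212.5, 238.4], [185.8, 233.0], [218.5, 212.0], [192.1, 206.7]]
top
..-###++++++-+------------------------++-+++++++--
[... 4919 characters left out ...]
-----------+++++++++++#++##-........................
+-+-----------------------------------+-+++++++#++++###-........................
+++------------------------------------+++++++++++++###+........................
+-------------------------------------+-++++++++#+++###+........................
++-----------------------------------++++++++++++++####+........................
++------------------------------------++++++++++++++###+........................
-+-+----------------------------------++++++++++#+#####+........................
--+-----------------------------------+++++++++++######+........................
-++----------------------------------++++++++++++++####+........................
```

The pot direction is about 166.5° and the pointer about 167.3°, so it is within roughly 1–2 mm at the pot. The outline in the scene image agrees. I'll hand in.

```bash
python3 -m handwheel '[[[1,0,0,0,0],[1,0,0,0,0],[1,0,0,0,0],[1,0,0,0,0]]]' 30; python3 -c "
from rig import ctrl
print(ctrl.finish_job())"
```

```text
time_s: 21.95
eef_pos: [610.8, 203.0, 88.6]
ee_rot: [0.001, 0.072, 0.997, -0.0]
force: [0.5, -0.9, 6.1]
grip_width: 0.152
grip_force: 30.5
the job is handed in; nothing more can be done
None
```

I handed the job in at 22 s, and no verdict came back. By my measurements the scoop is empty and its balls are in the square pot (three seen there, the rest inferred from the scoop's weight), the scoop stands upright and released about 20 mm from where it started, and the pot is within about 2 mm of the pointer's line with the knob still gripped at 30 N.

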